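# Hang the second tier on the counter stand

### The arm

A 7-joint arm with a two-finger parallel gripper is mounted at the origin on the work surface. World frame = base frame: x ahead of the robot, y to its left, z up, the work surface at z = 0. Lengths are in mm, angles in rad, forces in N, time in s.
With the tool pointing down it reaches from about 425 to 875 mm from the base axis. Payload 8.4 kg.
Tool frame: the origin (TCP) lies at the very end of the fingers, on their centre line; the grasp point (between the pads) lies 19 mm behind it (ctrl.tcp_to_grasp is the distance from the TCP to the grasp point, in mm); z points along the fingers, y is the line along which they close (so a half turn about z gives the same grasp; the last joint's range is limited). The gripper opens to 85 mm and grips with 20 to 120 N. Pads are 22 mm wide; open, the fingers measure 114 mm over their backs; the gripper's body (76 mm by 85 mm) begins 54 mm behind the grasp point. The pads swing forward as they close: fully open they stand 13 mm farther back than shut.
Start: joints at [1.186, 0.333, 0.04, 1.465, -0.013, 1.343, -0.059], TCP at [183.229, -623.611, 231.308] pointing down, gripper open.
Joint ranges: [-2.58, 2.58], [-0.38, 2.09], [-1.3, 1.39], [0.25, 2.4], [-1.5, 4.64], [0.08, 2.09], [-2.65, 2.65]. Speed limits (rad/s): [2.22, 2.22, 2.79, 2.79, 3.14, 3.14, 3.14].

### API

Orientations are given as a unit quaternion [w, x, y, z].
In Python, from cell import sensors, cams, workorder, ctrl gives the robot as it stands.
- The arm moves only by the shell command python3 -m crank 'ROWS' [FORCE]. ROWS is JSON, one flat list of numbers, 5 for each row, row after row: the gripper command: -1 is shut, 1 is fully open, values between are in proportion, then the shift along the world's x, y, z in mm, then the turn about the world's z in rad. A call has 1 to 5 rows; each row is the pose to reach, as a shift and turn from the pose commanded when the call began; what a row does not reach only later rows make up. A row lasts 1/10 s, in which the tool goes at most 50 mm and 8.59 degrees, less where a joint would pass 70% of its speed; a pose out of reach is approached as far as the arm can. A call with a gripper value outside its range is refused whole. The fingers move at their own pace and stop on an object; FORCE is the grip in N (left out, the last holds). Time passes only in rows, so rows that repeat a pose let the fingers close. It gives the time, the measured TCP pose, the force, the opening and the grip force at its end, in the units of the state.
- sensors.sense(): the state, without advancing time (a new reading comes with each control period).
- cams.grab_frame(name): name is "scene" or "top" or "wrist"; returns (picture, depth): 480x640x3 uint8, red, green, blue; 480x640 float32, mm along the optical axis (not along the pixel's ray), 0 where there is no reading.
- cams.calibration(name): a dict with "intrinsics" (3x3 intrinsics, pixels), "position" and "rotation" of the camera in the world. Camera axes: x right, y down, z forward; pixel columns grow to the right and rows downward; lengths in mm; the calibration is good to about 2 mm. A picture is of the moment at which its call begins: read the wrist's pose just before it. calibration takes no time and is no camera call; for the wrist camera it gives the pose at the moment of the call.
- workorder.finish_job(): hands the job in; it is judged then, once.
The state is a dict: "t": time; "qpos": joint angles; "joint_velocities": joint speeds; "effort": joint torques, N m; "position": TCP position; "ee_rot": TCP orientation; "contact_force": force on the tool from outside, world axes, zero at the start; "moment": the same for the moment, N m; "opening": opening from 0.0 (shut) to 1.0 (fully open); "grip_force": force on a finger pad.
Only numpy, scipy, OpenCV 4.12 (cv2) and the standard library are available. Lean on these libraries where they do the work, as an engineer would, in place of code of your own. Each camera call takes 0.05 s, during which the arm holds its last target. There are 200 camera calls.

### The job

Pick up the white enamel caddy that has a wire hook on its carrying bar and hang it by that hook from the big lower loop of the drop link on the counter stand, so that stand, link and caddy make one hanging chain: the caddy hanging free, level and at rest, with the link still on the stand's arm. Leave the plain caddy where it is.

Things in the scene. Friction and masses are not known exactly. Their poses are not given: they have to be found in the camera images.
- caddy: White enamel tray 220 (x) x 100 (y) x 35 mm, 0.14 to 0.26 kg, loose, beside the stand, with a wire hook on top. Above it a straight wooden bar along x, 12 mm wide, 14 mm tall, centre 87 mm over the underside, on end uprights at x = +-112. Origin: centre of underside. Grip the bar across its width on the -x side; 88 mm from the middle keeps a gripper's body clear of link and arm.
- crook (a point): Seat inside the caddy's hook, at its x 0, y 0, z 145 mm, same axes. 7 mm dark steel wire in the plane y = 0, open downwards: from the bar's top (z 94) the stem rises at x = -15, arch of 15 mm centre-line radius with its top at z 152, tip comes down at x = +15 to +19 and ends at z 122. So 28 mm are free between tip and bar, 23 mm between stem and tip.
- link: Loose drop link of 6 mm steel wire, 0.09 kg, hanging by two small eyes from the stand's arm. Its big lower loop lies in its y-z plane: 58 mm wide, round below, pointed above, 70 mm high inside. Origin: centre of the loop's lowest wire, 214 mm above the counter; z up; x, the loop's normal, runs along the arm away from its free tip. It swings when pushed.
- stand: Fixed steel stand. Origin on the counter straight below the link; x as the link's, z up. Its arm is an 8 mm rod along x at height 315 mm: the free tip, at x = -28, faces the robot and is turned up to 335 mm; the 16 mm post stands at x = 160. Base plate 12 mm thick, 150 mm wide, from x = -60 to 200.
- plain: The plain caddy, a bystander on the other side of the stand: same white tray, uprights and wooden bar, but no hook. Origin: centre of underside. (Not listed: a glass bowl 170 mm wide at the far left and two fluted tart tins at the far right.)

How it is judged (in metres and radians):
At the end, for the whole second after the job is handed in: The loop's lowest wire bears the hook (over 0.8 N) at the crook (12 mm in its x, 15 mm in y, 10 mm in z); caddy over 45 mm up, level to 11 degrees; link upright to 15 degrees, its wire over 190 mm up; both under 60 mm/s (x of link in the frame of crook between -0.012 and 0.012 m and y of link in the frame of crook between -0.015 and 0.015 m and z of link in the frame of crook between -0.01 and 0.008 m and contact force between caddy and link above 0.8 N and height (world z) of caddy above 0.045 m and angle between caddy's own z axis and vertical below 0.2 rad and height (world z) of link above 0.19 m and angle between link's own z axis and vertical below 0.26 rad and linear speed of each of caddy, link below 0.06 m/s); the robot touches nothing.
It fails at once if the plain caddy is shifted by more than 40 mm (distance of plain from where it was at the start of the episode above 0.04 m).
It also fails if it takes over 53 s, if anything falls off the work surface, if the arm or the gripper's body presses on something with over 40 N, if the wrist force passes 120 N, or if a joint passes its speed limit or range.

## Working session

There is one attempt and no reset: what is moved stays moved. The work goes in short steps, Python scripts to look and compute and a shell command to move; the robot and the scene stay as the last step left them, time stands still between calls to the robot, and variables do not carry over. Pictures are saved under pics/ and viewed, at most 12 in all, crops included, and the job is handed in when it is done.

```bash
ls; mkdir -p pics
python3 - <<'E'
from cell import sensors,cams
import cv2,numpy as np
for n in("scene","top"):
    p,d=cams.grab_frame(n); cv2.imwrite(f"pics/{n}0.png",p[:,:,::-1]); np.save(f"pics/{n}0.npy",d)
    c=cams.calibration(n);print(n,np.round(np.array(c["intrinsics"]),1).tolist(),c["position"],np.round(c["rotation"],3).tolist())
s=sensors.sense();print(s)
E
```

```text
pics
scene [[544.2, 0.0, 320.3], [0.0, 544.2, 233.9], [0.0, 0.0, 1.0]] [1339.29336437 -170.13362942  701.14161041] [-0.357, 0.69, 0.563, -0.281]
top [[436.2, 0.0, 312.1], [0.0, 436.2, 241.8], [0.0, 0.0, 1.0]] [418.6365924    8.85657128 873.20857117] [-0.065, 0.707, -0.701, 0.067]
{'t': 0.1, 'qpos': array([ 1.18578317,  0.33382052,  0.03987566,  1.46617792, -0.01335929,
        1.34325589, -0.05851263]), 'joint_velocities': array([ 1.10364500e-03, -2.82101616e-03,  1.93265532e-03, -2.21523891e-05,
       -4.85082611e-04,  9.39849305e-04,  1.86385363e-04]), 'effort': array([ 4.91528641e-03, -6.60016537e+01,  1.37093581e+00, -4.06475222e+01,
        1.71777589e-02,  8.86915805e-03, -7.15338189e-06]), 'position': array([ 183.11040768, -623.26506718,  230.52538167]), 'ee_rot': array([-6.78569011e-04,  9.89807487e-01,  1.42410150e-01, -1.64915496e-04]), 'contact_force': array([-0.70128665,  0.32081963, -0.68911755]), 'moment': array([ 0.06650367, -0.00072849, -0.02817976]), 'grip_force': 0.0, 'opening': 0.9980972282819225}
```

View pics/scene0.png

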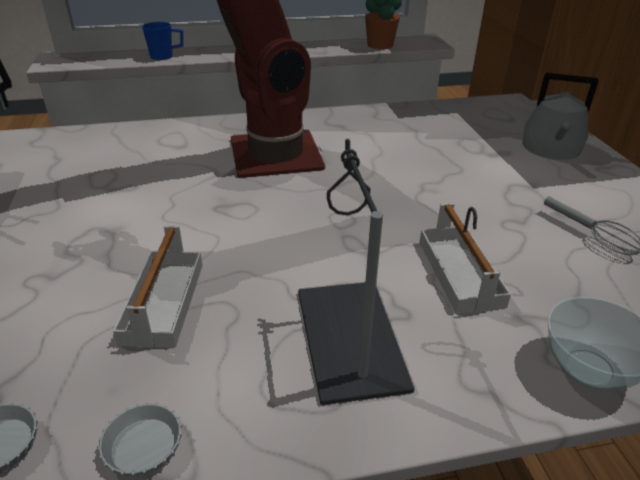

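View pics/top0.png

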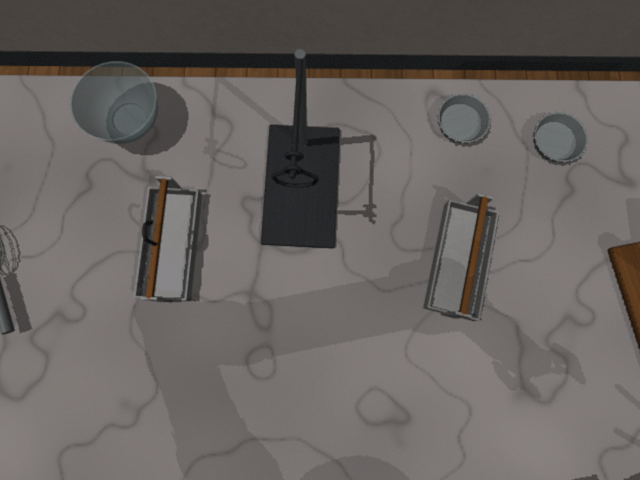

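The scene picture shows the hooked caddy at right (bar (448,208)–(492,272), hook about (470,218)), the stand in the middle (link loop about (348,197)), and the plain caddy at left. In the top picture the hooked caddy's bar runs (164,180)–(150,297), and the link is near (295,175). Next I'll enlarge the hook and link and segment the bar.

```bash
cat > h.py <<'E'
import numpy as np,cv2
from scipy.spatial.transform import Rotation as R
from cell import cams
def cal(n):
    c=cams.calibration(n);q=np.array(c["rotation"])
    M=R.from_quat(q[[1,2,3,0]]).as_matrix() if q.size==4 else q
    return np.array(c["intrinsics"]),np.array(c["position"]),M
def ray(C,u,v):
    K,p,M=C; d=M@np.linalg.solve(K,[u,v,1.]); return p,d   # unit optical depth
def tri(C1,a,C2,b):
    p,d=ray(C1,*a);q,e=ray(C2,*b)
    s=np.linalg.lstsq(np.c_[d,-e],q-p,rcond=None)[0]
    A=p+s[0]*d;B=q+s[1]*e; return (A+B)/2,np.linalg.norm(A-B)
def onz(C,u,v,z):
    p,d=ray(C,u,v); return p+d*(z-p[2])/d[2]
def proj(C,X):
    K,p,M=C; c=M.T@(np.array(X)-p); c=K@c; return c[:2]/c[2]
E
python3 - <<'E'
from h import *
T,S=cal("top"),cal("scene")
t=cv2.imread("pics/top0.png");s=cv2.imread("pics/scene0.png")
def cr(im,x,y,w,h):return cv2.resize(im[y:y+h,x:x+w],(400,300),interpolation=cv2.INTER_CUBIC)
cv2.imwrite("pics/c1.png",np.vstack([np.hstack([cr(s,430,190,80,60),cr(t,120,205,80,60)]),np.hstack([cr(s,310,135,100,75),cr(t,250,140,80,60)])]))
def bar(im,x0,y0,x1,y1):
    h=cv2.cvtColor(im,cv2.COLOR_BGR2HSV);m=((h[...,0]<20)&(h[...,1]>130)&(h[...,2]>50)).astype(np.uint8)
    k=np.zeros_like(m);k[y0:y1,x0:x1]=m[y0:y1,x0:x1]
    y,x=np.nonzero(k);P=np.c_[x,y].astype(float);c=P.mean(0);d=np.linalg.svd(P-c,full_matrices=False)[2][0]
    if d[1]<0:d=-d
    a=(P-c)@d;return c+d*a.min(),c+d*a.max(),len(x)
for nm,bt,bs in(("hook",(120,160,220,310),(420,190,520,300)),("plain",(425,180,510,330),(110,210,210,340))):
    a=bar(t,*bt);b=bar(s,*bs);print(nm,a,b)
    for i in range(2):print(tri(T,a[i],S,b[i]), onz(T,*a[i],94))
# base plate: axis in top
g=t[118:255,250:350].max(2);m=(g<60).astype(np.uint8)
m=cv2.morphologyEx(m,cv2.MORPH_OPEN,np.ones((15,15)))
c=max(cv2.findContours(m,0,2)[0],key=cv2.contourArea)
B=cv2.boxPoints(cv2.minAreaRect(c))+[250,118]
for q in B:print("plate",q,onz(T,*q,12))
E
```

```text
hook (array([163.30928973, 178.91300676]), array([148.41409512, 297.17810176]), 696) (array([446.64638051, 205.22827154]), array([492.68969347, 276.55478304]), 416)
(array([636.04318833, 222.24358938, 213.70483933]), np.float64(39.62472843366651)) [683.37148492 285.23446395  94.        ]
(array([ 484.62050828,  400.04000113, -112.9568874 ]), np.float64(54.88891967695758)) [463.89340519 295.88422496  94.        ]
plain (array([484.5491894 , 196.91603266]), array([462.92998376, 312.98695887]), 791) (array([171.89042978, 227.95137736]), array([134.82464747, 311.47842812]), 633)
(array([ 618.21847508, -253.86249759,  214.00283653]), np.float64(18.083223555121315)) [ 654.20226839 -313.13608614   94.        ]
(array([ 445.51161389, -352.30713667, -116.18940029]), np.float64(35.30919809202157)) [ 440.84638253 -260.91958252   94.        ]
plate [261.02846527 244.83100128] [574.86390451 108.71824583  12.        ]
plate [266.15905762 124.26208067] [834.32310838 105.64341772  12.        ]
plate [339.87662506 127.39899445] [828.82696226 -50.41450603  12.        ]
plate [334.74603271 247.96791077] [569.80438795 -39.17674487  12.        ]
```

View pics/c1.png

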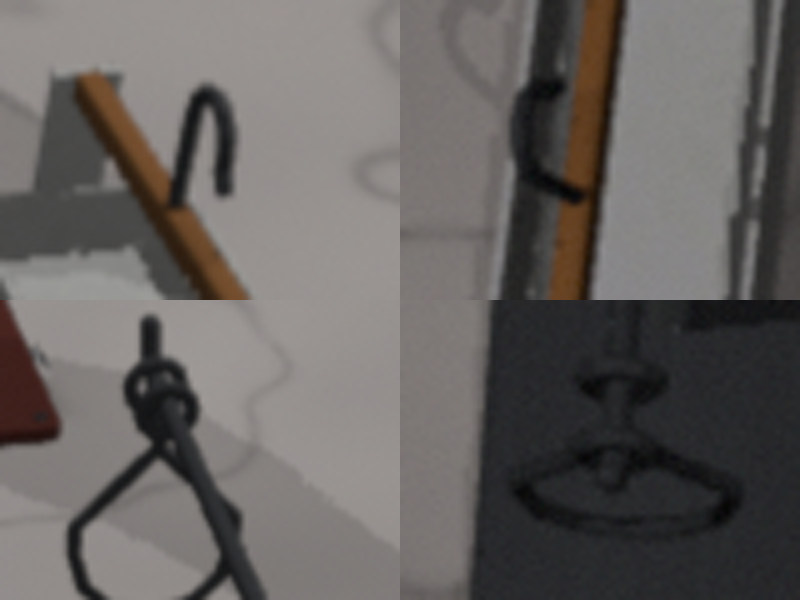

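The crops show the hook's stem foot at top (156,244.4) and scene (465,231), on the robot side. Its tip, at top (152,222.6) and scene (474.6,228.4), points away, so the caddy's +x faces away from the robot. The link's lowest wire is at top (296,185). The bar ends were paired the wrong way round between views, so I'll fix that.

Run:
```python
from h import *
T,S=cal("top"),cal("scene");np.set_printoptions(precision=1,suppress=True)
f=lambda n,a,b:print(n,*tri(T,a,S,b))
f("hook far",(163.3,178.9),(492.7,276.5));f("hook near",(148.4,297.2),(446.6,205.2))
f("plain far",(484.5,196.9),(134.8,311.5));f("plain near",(462.9,313),(171.9,228))
f("stem",(156,244.4),(465,231));f("tip",(152,222.6),(474.6,228.4))
f("linkbot",(296,185),(347.5,213))
f("post top",(300,54),(377,214))
s=cv2.imread("pics/scene0.png");t=cv2.imread("pics/top0.png")
cv2.imwrite("pics/c2.png",np.hstack([cv2.resize(s[140:240,310:395],(400,470),interpolation=2),cv2.resize(t[145:195,270:320],(400,470),interpolation=2)]))
```

```text
hook far [687.3 288.8  81.7] 1.7127492390317467
hook near [463.6 295.7  88.6] 4.253208565977678
plain far [ 657.7 -319.8   82.4] 3.724983244820453
plain near [ 440.9 -263.4   88.9] 1.5193218787132916
stem [559.8 291.   90.1] 0.12199873177863052
tip [593.4 290.  119.9] 0.4676709066305194
linkbot [634.5  32.2 213.7] 1.695886322922437
post top [793.6  25.7 317.3] 1.708789288225998
```

View pics/c2.png

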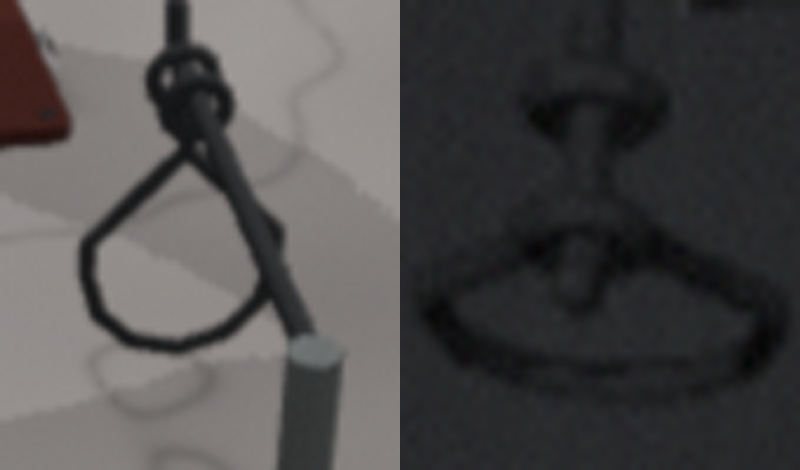

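Measured (mm): caddy centre about (575,291), yaw about −0.04, bar z about 87. Link bottom is about (634.5,32,214), and the arm's yaw is about −0.03. The heights and sizes match the text. First move: swing round in front of the stand, turning −0.33 on the way.

```bash
python3 -m crank '[1,38,28,0,-0.065, 1,76,56,0,-0.13, 1,114,84,0,-0.195, 1,152,112,0,-0.26, 1,190,140,0,-0.326]'; python3 -c "
from cell import sensors;s=sensors.sense();print(s['qpos'],s['position'],s['ee_rot'])"
```

```text
t: 0.6
position: [374.4, -482.1, 231.0]
ee_rot: [-0.0, 1.0, -0.022, -0.0]
contact_force: [0.9, -0.7, 0.5]
opening: 1.002
grip_force: 0.0
[ 0.87495022  0.25591584 -0.04522489  1.56431013  0.01178157  1.32213127
 -0.78553033] [ 374.41422478 -482.1123778   231.02931951] [-1.88774981e-04  9.99768585e-01 -2.15108062e-02 -1.62542946e-04]
```

```bash
python3 -m crank '[1,20,45,0,0, 1,40,90,0,0, 1,60,135,0,0, 1,80,180,0,0, 1,100,225,0,0]'
python3 -m crank '[1,2,49,0,0, 1,4,98,0,0, 1,6,147,0,0, 1,8,196,0,0, 1,10,245,0,0]'
python3 -m crank '[1,0,49,0,0, 1,0,98,0,0, 1,0,147,0,0, 1,0,196,0,0, 1,0,245,0,0]'
python3 -c "
from cell import sensors;s=sensors.sense();print(s['qpos'])"
```

```text
t: 1.1
position: [473.5, -256.6, 231.1]
ee_rot: [0.0, 1.0, -0.02, -0.0]
contact_force: [0.5, -0.8, 0.7]
opening: 1.0
grip_force: 0.0
t: 1.6
position: [482.7, -11.7, 231.2]
ee_rot: [0.0, 1.0, -0.02, -0.0]
contact_force: [1.1, -0.4, 1.2]
opening: 1.0
grip_force: 0.0
t: 2.1
position: [482.8, 233.1, 231.3]
ee_rot: [0.0, 1.0, -0.02, 0.0]
contact_force: [1.9, -0.2, -0.4]
opening: 1.0
grip_force: 0.0
[ 0.07391597  0.15601957 -0.66647159  1.71415275  0.09995944  1.30567149
 -2.2244338 ]
```

```bash
python3 -m crank '[1,2,30,-10,0, 1,4,61,-20,0, 1,4,61,-20,0, 1,4,61,-20,0]'
python3 - <<'E'
from h import *
C=cal("wrist");p,d=cams.grab_frame("wrist");cv2.imwrite("pics/w1.png",p[:,:,::-1]);np.save("pics/w1.npy",d)
print([np.round(x,3).tolist() for x in C])
for X in[(487,294.5,94),(463,295.5,94),(560,291.6,94),(575,291,155)]:print(X,proj(C,X))
E
```

```text
t: 2.5
position: [486.7, 292.8, 210.6]
ee_rot: [0.0, 1.0, -0.019, -0.001]
contact_force: [0.5, -0.3, 0.7]
opening: 0.997
grip_force: 0.0
[[[380.365, 0.0, 319.883], [0.0, 380.365, 232.71], [0.0, 0.0, 1.0]], [560.322, 289.078, 353.371], [[-0.039, -0.957, -0.287], [-0.999, 0.037, 0.01], [0.001, 0.287, -0.958]]]
(487, 294.5, 94) [315.94036365 226.79978211]
(463, 295.5, 94) [315.94711771 258.60227704]
(560, 291.6, 94) [315.70089476 119.2134274 ]
(575, 291, 155) [314.43131322  87.35336275]
```

View pics/w1.png

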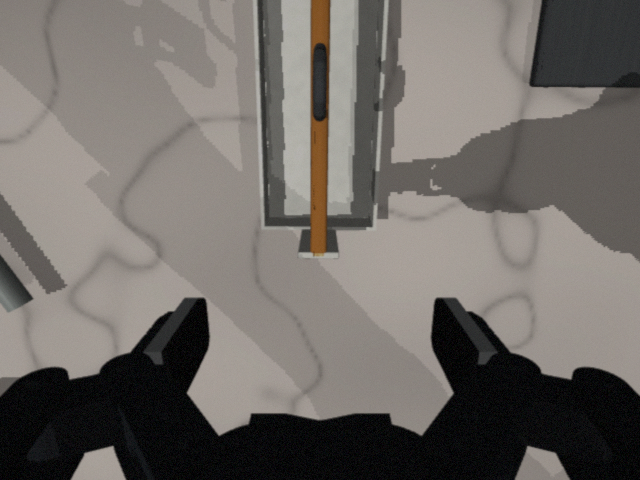

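The wrist picture shows the bar vertical at column 319–320 with its near end at row 256, and the hook at rows 44–120. This agrees with the prediction to about 3 mm (bar y about 292), so I'll descend.

```bash
python3 -m crank '[1,0,-1,-45,0, 1,0,-1,-90,0, 1,0,-1,-125,0, 1,0,-1,-142,0, 1,0,-1,-142,0]' 80
python3 -m crank '[-1,0,0,0,0, -1,0,0,0,0, -1,0,0,0,0, -1,0,0,0,0, -1,0,0,0,0]' 80
python3 -m crank '[-1,0,0,0,0, -1,0,0,0,0, -1,0,0,0,0]' 80
```

```text
t: 3.05
position: [486.3, 288.8, 67.0]
ee_rot: [0.001, 1.0, -0.021, -0.002]
contact_force: [-0.8, -0.1, 0.4]
opening: 1.001
grip_force: 0.0
t: 3.55
position: [487.5, 291.6, 69.9]
ee_rot: [-0.0, 1.0, -0.02, 0.0]
contact_force: [-0.3, 1.9, 0.1]
opening: 0.144
grip_force: 0.4
t: 3.85
position: [487.6, 291.7, 70.1]
ee_rot: [-0.0, 1.0, -0.02, 0.0]
contact_force: [-1.2, -1.6, 6.7]
opening: 0.126
grip_force: 78.9
```

Firm grip (79 N) at opening 0.126, about 11 mm. Lifting 106 mm, gently.

```bash
python3 -m crank '[-1,0,0,8,0, -1,0,0,25,0, -1,0,0,45,0, -1,0,0,65,0, -1,0,0,80,0]' 100
python3 -m crank '[-1,0,0,12,0, -1,0,0,20,0, -1,0,0,26,0, -1,0,0,26,0, -1,0,0,26,0]' 100
python3 - <<'E'
from h import *
from cell import sensors
for n in("wrist","scene"):
    C=cal(n);p,d=cams.grab_frame(n);cv2.imwrite(f"pics/{n}2.png",p[:,:,::-1])
s=sensors.sense();print(s['position'],s['contact_force'],s['moment'])
a=cv2.imread("pics/wrist2.png")[0:300,200:440];b=cv2.imread("pics/scene2.png")[120:320,400:560]
cv2.imwrite("pics/c3.png",np.hstack([cv2.resize(a,(320,400)),cv2.resize(b,(480,600),interpolation=2)[:400]]))
E
```

```text
t: 4.35
position: [487.3, 291.5, 150.7]
ee_rot: [-0.0, 1.0, -0.02, 0.0]
contact_force: [0.8, -0.4, -1.0]
opening: 0.118
grip_force: 97.5
t: 4.85
position: [487.0, 291.2, 174.8]
ee_rot: [0.0, 1.0, -0.02, -0.0]
contact_force: [0.0, 0.2, -1.6]
opening: 0.117
grip_force: 97.5
[486.921071   291.14933085 174.5842035 ] [-0.0698902  -0.36790523 -1.26371084] [ 0.03109653  0.09988897 -0.00685319]
```

View pics/c3.png

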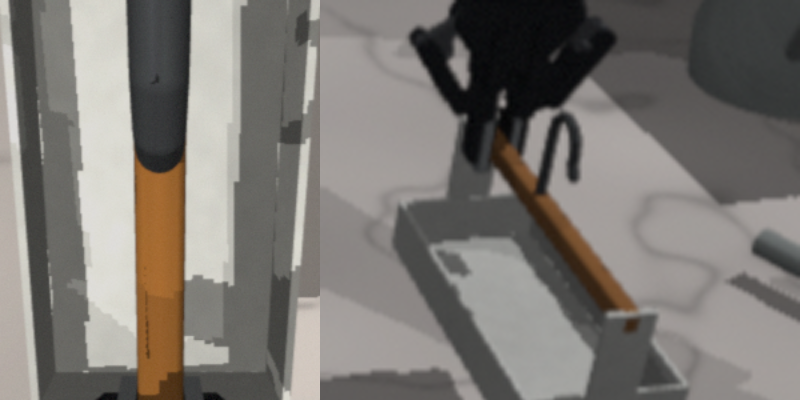

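The crops show the caddy held with its bar gripped. The stem foot is at scene (473.3,184.3), the far bar end at about (504,228), and the hook tip at about (485,180). I'll check for tilt in numbers.

Run:
```python
from h import *
T,S=cal("top"),cal("scene");np.set_printoptions(precision=1,suppress=True)
s=cv2.imread("pics/scene2.png")
h=cv2.cvtColor(s,cv2.COLOR_BGR2HSV);m=((h[...,0]<20)&(h[...,1]>130)&(h[...,2]>50));m[:120]=0;m[260:]=0;m[:,:440]=0;m[:,530:]=0
y,x=np.nonzero(m);P=np.c_[x,y].astype(float);c=P.mean(0);d=np.linalg.svd(P-c,full_matrices=False)[2][0];d*=np.sign(d[1]);a=(P-c)@d
print("far end px",c+d*a.max())
for nm,X in(("far",(687.3,288.8,81.7)),("stem",(559.8,291,90.1)),("tip",(593.4,290,119.9))):
    for dz in(95,105):print(nm,dz,proj(S,np.array(X)+[-.6,-.5,dz]))
```

```text
far end px [503.5 228.7]
far 95 [504.2 232.5]
far 105 [505.5 227.6]
stem 95 [473.3 188.8]
stem 105 [474.3 184.1]
tip 95 [484.  184.1]
tip 105 [485.1 179.2]
```

The caddy is level to within about 1° and nothing slipped. Now sideways to stand in front of the link.

```bash
python3 -m crank '[-1,0,-8,0,0, -1,0,-25,0,0, -1,0,-50,0,0, -1,0,-80,0,0, -1,0,-110,0,0]'
python3 -m crank '[-1,0,-30,0,0, -1,0,-60,0,0, -1,0,-90,0,0, -1,0,-115,0,0, -1,0,-132,0,0]'
python3 -m crank '[-1,0,-10,0,0, -1,0,-15,0,0, -1,0,-16,0,0, -1,0,-16,0,0, -1,0,-16,0,0]'
python3 - <<'E'
from h import *
for n in("top","scene"):
    p,d=cams.grab_frame(n);cv2.imwrite(f"pics/{n}3.png",p[:,:,::-1])
s=cv2.imread("pics/scene3.png");t=cv2.imread("pics/top3.png")
cv2.imwrite("pics/c4.png",np.hstack([cv2.resize(s[140:260,300:400],(500,600),interpolation=2),cv2.resize(t[140:300,260:340],(300,600),interpolation=2)]))
E
```

```text
t: 5.45
position: [486.9, 179.8, 175.0]
ee_rot: [0.0, 1.0, -0.02, -0.0]
contact_force: [1.0, -0.1, -1.5]
opening: 0.116
grip_force: 97.6
t: 5.95
position: [486.8, 46.6, 175.0]
ee_rot: [0.0, 1.0, -0.021, -0.0]
contact_force: [-0.0, 0.1, -1.6]
opening: 0.115
grip_force: 97.6
t: 6.45
position: [487.2, 34.4, 175.3]
ee_rot: [-0.0, 1.0, -0.019, 0.0]
contact_force: [-0.1, -0.3, -2.2]
opening: 0.115
grip_force: 97.6
```

View pics/c4.png

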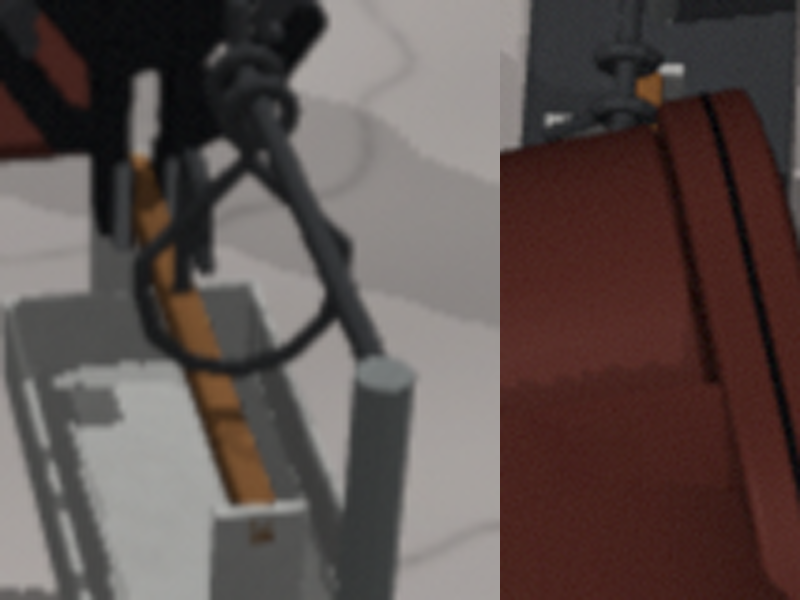

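In the scene crop, the stem foot is at scene px (336.4,198), the hook tip at (340.8,193.6), and the link's bottom still at (346,213.4). The top view is blocked by the arm. I'll check these against the model.

Run:
```python
from h import *
S=cal("scene");np.set_printoptions(precision=1,suppress=True)
for dy in(-262,-257,-252):
  D=np.array([0,dy-.5,104.8]);print(dy,proj(S,np.array((559.8,291,90.1))+D),proj(S,np.array((593.4,290,119.9))+D),proj(S,np.array((687.3,288.8,81.7))+D))
for y in(27,32,37):print(y,proj(S,(634.5,y,214)))
```

```text
-262 [334.8 198.8] [339.4 194.3] [352.  246.2]
-257 [337.6 198.5] [342.3 194. ] [355.1 245.9]
-252 [340.4 198.2] [345.2 193.7] [358.1 245.5]
27 [344.9 213.2]
32 [347.9 212.8]
37 [350.9 212.5]
```

Everything is consistent to about 2 mm: hook y about 30.5, link y about 31. Advancing 60 mm so the hook tip goes over the loop's lowest wire.

```bash
python3 -m crank '[-1,6,0,0,0, -1,16,0,0,0, -1,28,0,0,0, -1,40,0,0,0, -1,50,0,0,0]'
python3 -m crank '[-1,6,0,0,0, -1,10,0,0,0, -1,10,0,0,0, -1,10,0,0,0]'
python3 - <<'E'
from h import *
for n in("wrist","scene"):
    p,d=cams.grab_frame(n);cv2.imwrite(f"pics/{n}4.png",p[:,:,::-1])
s=cv2.imread("pics/scene4.png");t=cv2.imread("pics/wrist4.png")
cv2.imwrite("pics/c5.png",np.hstack([cv2.resize(s[140:240,305:385],(480,600),interpolation=2),cv2.resize(t[0:300,240:400],(320,600),interpolation=2)]))
E
```

```text
t: 7.05
position: [538.6, 33.4, 175.1]
ee_rot: [-0.0, 1.0, -0.02, -0.0]
contact_force: [0.4, 0.2, -2.6]
opening: 0.118
grip_force: 97.6
t: 7.45
position: [547.0, 33.5, 175.2]
ee_rot: [-0.0, 1.0, -0.02, -0.0]
contact_force: [-0.5, -0.3, -1.5]
opening: 0.119
grip_force: 97.6
```

View pics/c5.png

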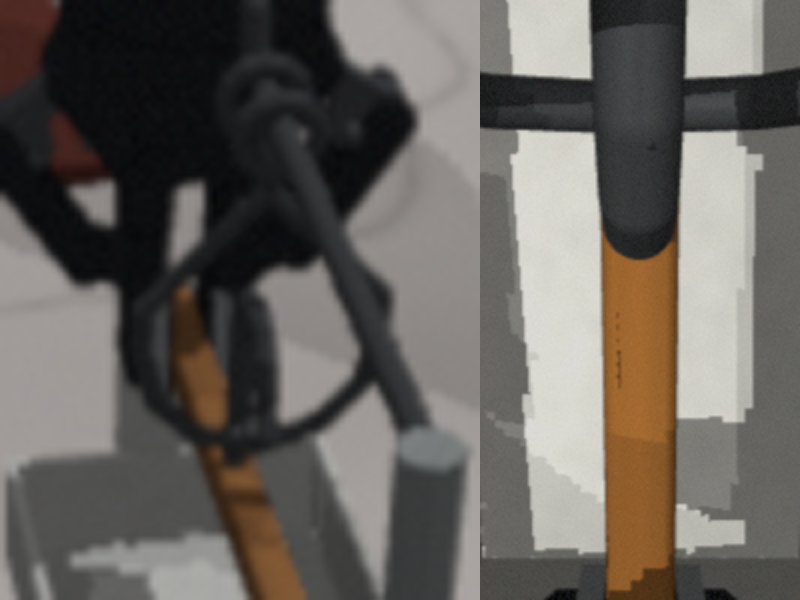

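The scene crop shows the hook inside the loop, with the stem foot at about (344.3,216.7) and the tip at (349,205). In the wrist crop the wire passes under the arch at row about 51, centred left and right. I'll work out the seating offset.

Run:
```python
from h import *
W=cal("wrist");S=cal("scene");np.set_printoptions(precision=1,suppress=True)
print("wire at wrist",onz(W,320,51,214),"stem foot wrist (z198.8)",onz(W,320,128,199))
for dx in(55,60,65):
  D=np.array([dx-.2,-259.5,104.8]);print(dx,proj(S,np.array((559.8,291,90.1))+D),proj(S,np.array((593.4,290,119.9))+D))
```

```text
wire at wrist [636.7  28.8 214. ] stem foot wrist (z198.8) [617.8  29.6 199. ]
55 [344.1 215.9] [349.4 212. ]
60 [344.9 217.6] [350.2 213.7]
65 [345.6 219.2] [351.  215.5]
```

The wire sits within 1 mm of the crook's x. Lowering by about 36 mm.

```bash
python3 -m crank '[-1,0,0,-6,0, -1,0,0,-14,0, -1,0,0,-22,0, -1,0,0,-28,0, -1,0,0,-31,0]'
python3 -m crank '[-1,0,0,-2,0, -1,0,0,-4,0, -1,0,0,-5,0, -1,0,0,-5,0, -1,0,0,-5,0]'
python3 - <<'E'
from h import *
for n in("wrist","scene"):
    p,d=cams.grab_frame(n);cv2.imwrite(f"pics/{n}5.png",p[:,:,::-1])
s=cv2.imread("pics/scene5.png");t=cv2.imread("pics/wrist5.png")
cv2.imwrite("pics/c6.png",np.hstack([cv2.resize(s[140:240,305:385],(480,600),interpolation=2),cv2.resize(t[0:300,240:400],(320,600),interpolation=2)]))
E
```

```text
t: 8.05
position: [546.7, 33.3, 143.2]
ee_rot: [-0.0, 1.0, -0.02, -0.001]
contact_force: [-0.3, 0.3, -1.7]
opening: 0.12
grip_force: 97.6
t: 8.55
position: [547.5, 33.5, 139.7]
ee_rot: [-0.0, 1.0, -0.02, 0.0]
contact_force: [-0.1, -0.7, 0.1]
opening: 0.118
grip_force: 97.9
```

View pics/c6.png

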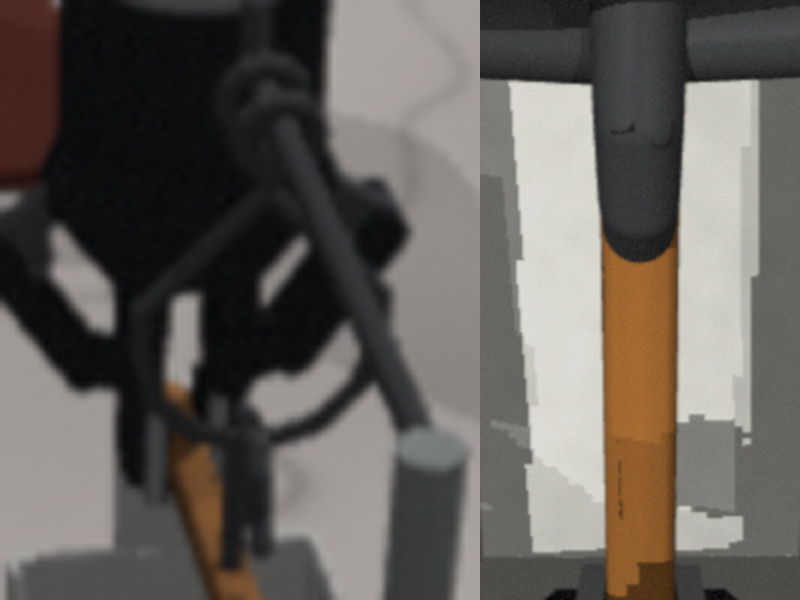

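The crops show the hook seated on the loop's lowest wire, arch at scene about (346,209), tip and stem on opposite sides of the wire. The wrist force has dropped to about 0, so the link carries the weight. One more mm down, then open slowly.

```bash
python3 -m crank '[-1,0,0,-1,0, -1,0,0,-1,0]' 20
python3 -m crank '[-0.74,0,0,0,0, -0.7,0,0,0,0, -0.65,0,0,0,0, -0.6,0,0,0,0, -0.55,0,0,0,0]' 20
python3 -m crank '[-0.4,0,0,0,0, -0.2,0,0,0,0, 0,0,0,0,0, 0.1,0,0,0,0, 0.1,0,0,0,0]'
python3 - <<'E'
from h import *
for n in("wrist","scene"):
    p,d=cams.grab_frame(n);cv2.imwrite(f"pics/{n}6.png",p[:,:,::-1])
s=cv2.imread("pics/scene6.png");t=cv2.imread("pics/wrist6.png")
cv2.imwrite("pics/c7.png",np.hstack([cv2.resize(s[140:300,280:400],(440,587),interpolation=2),cv2.resize(t[0:480,200:440],(293,587),interpolation=2)]))
E
```

```text
t: 8.85
position: [547.7, 33.4, 138.7]
ee_rot: [-0.0, 1.0, -0.02, 0.001]
contact_force: [0.3, -0.6, 3.2]
opening: 0.117
grip_force: 98.2
t: 9.35
position: [547.0, 33.4, 138.1]
ee_rot: [-0.0, 1.0, -0.02, -0.0]
contact_force: [-0.2, 0.1, 0.9]
opening: 0.223
grip_force: 0.0
t: 9.85
position: [547.2, 33.4, 138.3]
ee_rot: [-0.0, 1.0, -0.02, -0.0]
contact_force: [-0.9, -0.3, -0.5]
opening: 0.554
grip_force: 0.0
```

View pics/c7.png

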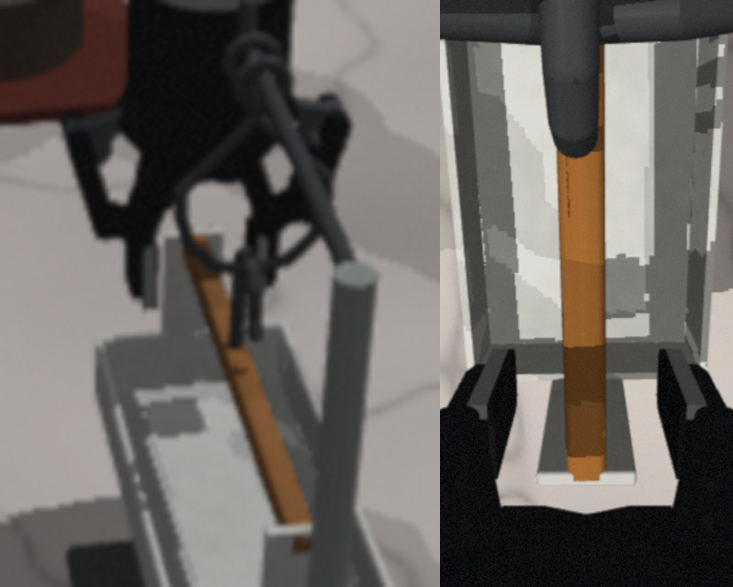

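The caddy hangs from the link, its bar midway between the open fingers and touching nothing. Opening fully, letting it settle, then going up and back.

```bash
python3 -m crank '[0.4,0,0,0,0, 0.7,0,0,0,0, 1,0,0,0,0, 1,0,0,0,0, 1,0,0,0,0]'
python3 -m crank '[1,-4,0,8,0, 1,-6,0,22,0, 1,-8,0,40,0, 1,-10,0,60,0, 1,-15,0,80,0]'
python3 -m crank '[1,-20,0,10,0, 1,-45,0,20,0, 1,-75,0,30,0, 1,-100,0,30,0, 1,-110,0,30,0]'
python3 -m crank '[1,0,0,0,0, 1,0,0,0,0, 1,0,0,0,0, 1,0,0,0,0, 1,0,0,0,0]'
for i in 1 2 3 4 5 6; do python3 -m crank '[1,0,0,0,0, 1,0,0,0,0, 1,0,0,0,0, 1,0,0,0,0, 1,0,0,0,0]' >/dev/null; done
python3 - <<'E'
from h import *
import time
from cell import sensors
from scipy.ndimage import center_of_mass
P=[]
for i in range(14):
    p,d=cams.grab_frame("scene");P.append(p)
    h=cv2.cvtColor(p,cv2.COLOR_RGB2HSV);m=((h[...,0]<20)&(h[...,1]>130)&(h[...,2]>50));m[:150]=0;m[330:]=0;m[:,:310]=0;m[:,400:]=0
    print(np.round(center_of_mass(m),1),end=' ')
print(sensors.sense()['t'])
s=P[-1][:,:,::-1];cv2.imwrite("pics/scene7.png",s)
cv2.imwrite("pics/c8.png",cv2.resize(s[130:330,250:450],(600,600),interpolation=2))
E
```

```text
t: 10.45
position: [547.2, 33.4, 138.3]
ee_rot: [-0.0, 1.0, -0.02, -0.0]
contact_force: [0.5, 1.1, -0.2]
opening: 1.001
grip_force: 0.0
t: 10.95
position: [532.3, 33.5, 220.4]
ee_rot: [-0.0, 1.0, -0.02, 0.001]
contact_force: [0.4, -0.2, 0.6]
opening: 1.0
grip_force: 0.0
t: 11.45
position: [420.9, 33.6, 249.9]
ee_rot: [0.001, 1.0, -0.02, 0.001]
contact_force: [0.3, -0.4, -0.4]
opening: 0.997
grip_force: 0.0
t: 11.95
position: [422.6, 33.4, 248.0]
ee_rot: [-0.0, 1.0, -0.02, -0.0]
contact_force: [-0.2, 0.7, 0.1]
opening: 1.0
grip_force: 0.0
[224.6 338.8] [224.5 338.8] [224.2 338.7] [224.1 338.6] [225.3 339.1] [225.2 339. ] [224.1 338.7] [224.3 338.7] [224.4 338.8] [224.8 338.9] [225.3 339.1] [224.  338.6] [224.1 338.7] [224.2 338.7] 15.65
```

View pics/c8.png

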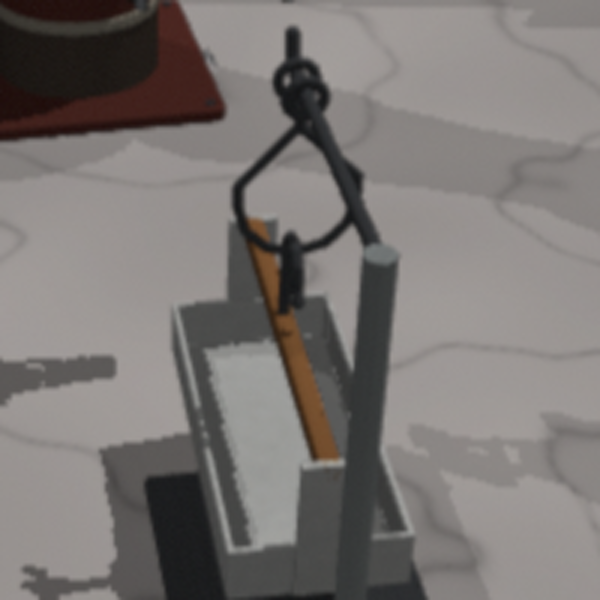

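The crop shows the caddy hanging freely by its hook from the loop, link on the arm, gripper clear, with only a residual sway of about 1 px. I'll wait longer and check that it's level.

```bash
for i in 1 2 3 4 5 6 7 8 9 10 11 12; do python3 -m crank '[1,0,0,0,0, 1,0,0,0,0, 1,0,0,0,0, 1,0,0,0,0, 1,0,0,0,0]' >/dev/null; done
python3 - <<'E'
from h import *
from cell import sensors
from scipy.ndimage import center_of_mass
np.set_printoptions(precision=1,suppress=True)
for i in range(12):
    p,d=cams.grab_frame("scene")
    h=cv2.cvtColor(p,cv2.COLOR_RGB2HSV);m=((h[...,0]<20)&(h[...,1]>130)&(h[...,2]>50));m[:150]=0;m[330:]=0;m[:,:310]=0;m[:,400:]=0
    print(np.round(center_of_mass(m),1),end=' ')
print(sensors.sense()['t'])
y,x=np.nonzero(m);P=np.c_[x,y].astype(float);c=P.mean(0);d_=np.linalg.svd(P-c,full_matrices=False)[2][0];d_*=np.sign(d_[1]);a=(P-c)@d_
n_,f_=c+d_*a.min(),c+d_*a.max();print("bar ends px",n_,f_)
S=cal("scene")
# level bar: same triangulated ends as on the counter, shifted to the hung place, for pitch 0,+-5deg
o=np.array([575.4,292.2,86]);ctr=np.array([634.5,31,155.])
for deg in(-5,0,5):
    M=R.from_euler('y',deg,degrees=True).as_matrix()
    print(deg,[proj(S,ctr+M@(np.array(q)-o)) for q in((463.6,295.7,88.6),(687.3,288.8,81.7))])
E
```

```text
[224.4 338.8] [224.9 338.9] [225.1 339. ] [224.3 338.7] [224.  338.6] [224.2 338.7] [225. 339.] [225.  338.9] [223.7 338.5] [224.5 338.8] [224.5 338.8] [225.1 339. ] 22.25
bar ends px [311.7 149.4] [361.9 288.7]
-5 [array([332.7, 209.6]), array([361.9, 283.1])]
0 [array([332.8, 205.1]), array([361.6, 288. ])]
5 [array([333. , 200.8]), array([361.1, 292.5])]
```

The far bar end sits at row 288.7 against 288.0 for exactly level (about 1° pitch), and the rest is segmentation noise. Handing in.

```bash
python3 -c "
from cell import workorder;print(workorder.finish_job())"
```

```text
the job is handed in; nothing more can be done
None
```

I hung the hooked caddy from the link's lower loop and handed the job in after about 22 s of robot time; no verdict came back, but my last check showed it level to about 1° and still, with the gripper clear and the plain caddy not touched.

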